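# Nudge two medal blanks into their nests

### The job

Seat both round medal blanks in the engraver's nest plate: with the fingertips, push each disc along the face of the plate and over the rim of its recess until it drops in and lies flat on the bottom, flush with the plate - the brass disc in the large recess, the copper disc in the small one. Only push or press the discs; never pick them up off the plate or shove them off its edge. Do not disturb the other things on the bench.

Things in the scene. Friction and masses are not known exactly. Their poses are not given: they have to be found in the camera images.
- nest_plate: fixed bare steel plate, 145 (x) x 190 (y) x 20 mm, with an 8 mm thick screwed ear reaching 25 mm out at each y end (screw head top z = 13 mm). Origin: centre of its underside, on the bench (z = 0); flat upper face at z = 20 mm. Round recesses at x = 34 mm: large at y = +47, small at y = -47 mm. Each disc starts on the flat -x half, on the side (y sign) of its own recess.
- big_recess (a point): centre of the floor of the large round recess, 50 mm in diameter, 7 mm deep with upright walls (floor 13 mm above the bench, dark), for the brass disc; z up, axes parallel to the plate's
- small_recess (a point): centre of the floor of the small round recess, 38 mm in diameter, 7 mm deep with upright walls (floor 13 mm above the bench, dark), for the copper disc; z up, axes parallel to the plate's
- brass_disc: yellow brass disc, 46 mm in diameter, 7 mm thick, about 0.1 kg, lying loose and flat on the plate; origin at the centre of its underside, z up
- copper_disc: reddish copper disc, 34 mm in diameter, 7 mm thick, about 0.06 kg, lying loose and flat on the plate; origin at the centre of its underside, z up
- dapping_punch: bystander: grey steel dapping punch standing loose beside the plate's +y end, 16 mm in diameter, 68 mm tall; origin at the centre of its foot
- spare_ring: bystander: single teal wax ring carving standing loose beside the plate's -y end (two more like it lie in the black tray and are fixed), 27 x 24 x 29 mm; origin at the centre of its underside
- beeswax: bystander: block of ochre beeswax, 32 x 46 x 21 mm, loose; origin at the centre of its underside
- boxwood_stick: bystander: round brown boxwood stick lying loose, 18 x 102 x 18 mm, long axis y; origin at its middle, on the bench
- ring_clamp: bystander: wooden ring clamp lying loose, 28 x 149 x 23 mm, long axis y; origin at its middle, on the bench
Things that resemble listed ones, but are neither listed nor needed, are in the scene too. There is more than one size of the brass_disc; the job needs the middle-sized.

How it is judged:
By the outcome, as a careful person would: the job done as asked, in the order asked, and still so for the second after the job is handed in, with the robot touching nothing.
It also fails if it takes over 51 s, if anything falls off the work surface, if the arm or the gripper's body presses on something with over 40 N, if the wrist force passes 120 N, or if a joint passes its speed limit or range.

### The arm

A 6-joint arm with a two-finger parallel gripper is mounted at the origin on a cart in front of the work surface, level with it; the furniture and walls round the work are solid. World frame = base frame: x ahead of the robot, y to its left, z up, the work surface at z = 0. Lengths are in mm, angles in degrees, forces in N, time in s.
With the tool pointing down it reaches from about 300 to 850 mm from the base axis. Payload 4.2 kg.
Tool frame: the origin (TCP) lies between the finger pads; the fingertips stand 11 mm ahead of it and the grasp point (between the pads) lies 8 mm behind it (env.tips_ahead is the distance from the TCP to the fingertips, in mm); z points along the fingers, y is the line along which they close (so a half turn about z gives the same grasp; the last joint's range is limited). The gripper opens to 91 mm and grips with 3 to 60 N. Pads are 32 mm wide; open, the fingers measure 118 mm over their backs; the gripper's body (76 mm by 178 mm) begins 60 mm behind the grasp point.
Start: joints at [69.786, 18.312, 89.639, -0, 72.044, -1.146], TCP at [187.851, 543.469, 187.476] pointing down, gripper open.
Joint ranges: [-177.97, 177.97], [-48.28, 115.42], [12.27, 149.76], [-77.06, 257.06], [2.81, 150.46], [-146.56, 146.56]. Speed limits (degrees/s): [147.25, 147.25, 180, 180, 180, 180].

### API

Orientations are given as [roll, pitch, yaw] about the fixed x, y, z axes, in that order (R = Rz(yaw) Ry(pitch) Rx(roll)).
In Python, from workcell import env, cams gives the robot as it stands.
- The arm moves only by the tool step_arm, never from a script. Its arguments are lists of equal length, an entry for each row: "linear": the shift along the tool's x, y, z in units of 30 cm (1.0 is 30 cm), a list of three; "turn": the turn about the tool's z in units of 360 degrees (1.0 is 360 degrees). In form: {"linear": [[tx, ty, tz], ...], "turn": [turn, ...]}. A call has 1 to 20 rows; each row is the pose to reach, as a shift and turn from the pose commanded when the call began, along the tool's axes at that moment, turning the shorter way round; what a row does not reach only later rows make up. A row lasts 1/8 s, in which the tool goes at most 62.5 mm and 10.7 degrees, less where a joint would pass 70% of its speed; a pose out of reach is approached as far as the arm can. A call with a number of a shift or a turn outside -1 to 1 is refused whole. A call with a gripper value outside its range is refused whole. "fingers" is the closure, from -1 (fully open) to 1 (shut), so that 0 is half open, set as the call begins (left out, the last holds). The fingers move at their own pace and stop on an object; "force" is the grip in N (left out, the last holds). Time passes only in rows, so rows that repeat a pose let the fingers close. It gives the time, the measured TCP pose, the force, the opening and the grip force at its end, in the units of the state.
- env.state(): the state, without advancing time (a new reading comes with each control period).
- cams.grab_frame(name): name is "side" or "top" or "wrist"; returns a dict with "color" (384x512x3 uint8, blue, green, red), "fx", "fy", "cx", "cy" (pixels), "extrinsics" (4x4, takes a point from camera to world coordinates); the wrist camera has in their place "tool_from_camera" (4x4, takes a point from camera to tool coordinates, whose origin is the TCP and whose axes are the flange's). Camera axes: x right, y down, z forward; pixel columns grow to the right and rows downward; lengths in mm; the calibration is good to about 2 mm. A picture is of the moment at which its call begins: read the wrist's pose just before it. There is no depth.
- env.job_done(): hands the job in; it is judged then, once.
The state is a dict: "time_s": time; "qpos": joint angles; "qvel": joint speeds; "effort": joint torques, N m; "ee_pos": TCP position; "ee_rot": TCP orientation; "force": force on the tool from outside, world axes, zero at the start; "torque": the same for the moment, N m; "gripper_width": finger opening in mm; "gripper_force": force on a finger pad.
Only numpy, scipy, OpenCV 4.12 (cv2) and the standard library are available. Lean on these libraries where they do the work, as an engineer would, in place of code of your own. Each camera call takes 0.05 s, during which the arm holds its last target. There are 200 camera calls.

## Working session

There is one attempt and no reset: what is moved stays moved. The work goes in short steps, Python scripts to look and compute and a tool call to move; the robot and the scene stay as the last step left them, time stands still between calls to the robot, and variables do not carry over. Pictures are saved under pics/ and viewed, at most 10 in all, crops included, and the job is handed in when it is done.

Besides the shell and the picture viewer there is one more tool, called after "Emit:" as name([rows], argument=value, ...), one row to a line, values as JSON. step_arm: Moves the arm, as the interface text tells. Its arguments: {"type":"object","properties":{"linear":{"type":"array"},"turn":{"type":"array"},"fingers":{"type":"number"},"force":{"type":"number"}},"required":["linear","turn"]}

```bash
mkdir -p pics; cat > h.py <<'E'
import numpy as np, cv2
from workcell import env, cams
def ray(f,u,v,z,T=None):
    T=f["extrinsics"] if T is None else T
    T=np.array(T); d=T[:3,:3]@np.array([(u-f["cx"])/f["fx"],(v-f["cy"])/f["fy"],1]); o=T[:3,3]
    return o+d*(z-o[2])/d[2]
def proj(f,p):
    T=np.linalg.inv(np.array(f["extrinsics"])); q=T[:3,:3]@np.array(p)+T[:3,3]
    return q[0]/q[2]*f["fx"]+f["cx"], q[1]/q[2]*f["fy"]+f["cy"]
E
python3 - <<'E'
from h import *
a=cams.grab_frame("top"); b=cams.grab_frame("side")
cv2.imwrite("pics/t0.png",cv2.resize(a["color"],(800,600),interpolation=cv2.INTER_CUBIC)); cv2.imwrite("pics/s0.png",b["color"]); cv2.imwrite("t0raw.png",a["color"])
print(np.round(a["extrinsics"],3),a["fx"],a["cx"],a["cy"]); print(np.round(b["extrinsics"],3))
print(env.state(), env.tips_ahead)
E
```

```text
[[ 2.200000e-02 -9.870000e-01  1.590000e-01  3.621470e+02]
 [-1.000000e+00 -1.900000e-02  1.700000e-02  1.902500e+01]
 [-1.400000e-02 -1.590000e-01 -9.870000e-01  1.205926e+03]
 [ 0.000000e+00  0.000000e+00  0.000000e+00  1.000000e+00]] 480.3421488346716 255.94683453241058 200.24122811183386
[[ 1.00000e+00  3.00000e-03 -2.90000e-02  5.86285e+02]
 [ 2.60000e-02 -5.65000e-01  8.25000e-01 -7.03353e+02]
 [-1.40000e-02 -8.25000e-01 -5.64000e-01  5.29880e+02]
 [ 0.00000e+00  0.00000e+00  0.00000e+00  1.00000e+00]]
{'time_s': 0.1, 'qpos': array([ 6.97868478e+01,  1.83453420e+01,  8.96992023e+01, -7.12709335e-04,
        7.20432821e+01, -1.14679617e+00]), 'qvel': array([ 0.01998668, -0.04142888, -0.17775171,  0.01546677, -0.07940563,
        0.12034775]), 'effort': array([-9.10739345e-04, -4.13336277e+01, -2.32507968e+01,  7.27995322e-02,
        4.22695186e-02, -7.86722444e-05]), 'ee_pos': array([187.67341647, 542.99169549, 186.73225709]), 'ee_rot': array([-1.79912178e+02, -1.08023983e-03,  1.60933863e+02]), 'force': array([0.47915187, 0.42660351, 0.49983076]), 'torque': array([-0.00281056, -0.0297504 ,  0.02512419]), 'gripper_force': 0.0, 'gripper_width': 91.23930234415238} 11.0
```

View pics/t0.png

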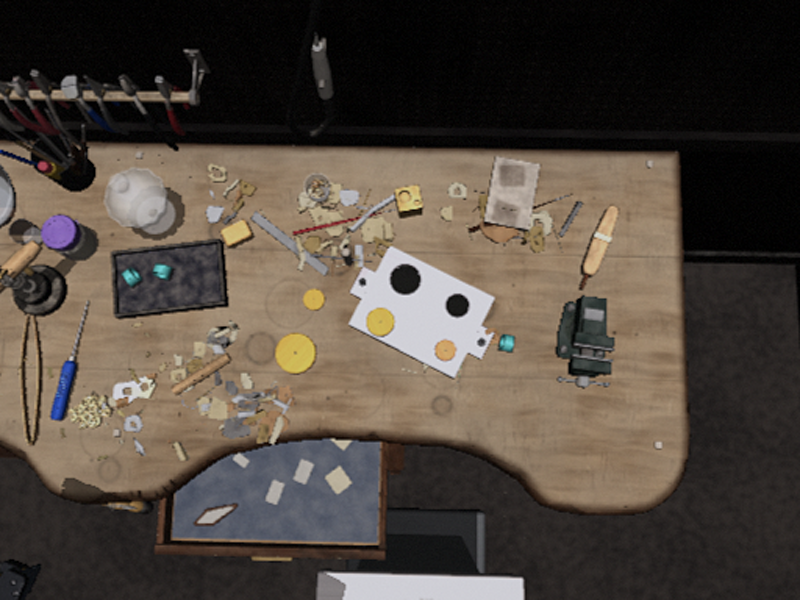

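View pics/s0.png

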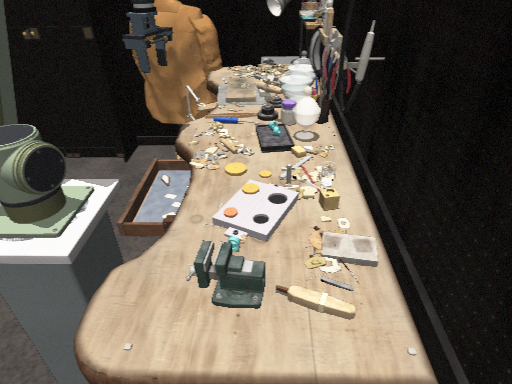

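The top view (800x600) shows the plate centred near (422,312), rotated. On it are brass (380,321), copper (445,350), the large recess (405,279) and the small recess (457,305). The punch is near (359,255) and the spare ring at (507,343). The vise is right of the plate, about 120 px away.

```bash
cat >> h.py <<'E'
def blobs(c,lo,hi,box,amin=30):
    m=cv2.inRange(cv2.cvtColor(c,cv2.COLOR_BGR2HSV),np.array(lo),np.array(hi)); k=np.zeros_like(m); x0,y0,x1,y1=box; k[y0:y1,x0:x1]=m[y0:y1,x0:x1]
    cs,_=cv2.findContours(k,cv2.RETR_EXTERNAL,cv2.CHAIN_APPROX_NONE)
    return [c for c in cs if cv2.contourArea(c)>amin]
E
python3 - <<'E'
from h import *
f=cams.grab_frame("top"); c=f["color"]; s=.64
box=(222,155,320,245)
hsv=cv2.cvtColor(c,cv2.COLOR_BGR2HSV)
for n,p in dict(plate=(430,330),brass=(380,321),cop=(445,350),L=(405,279),S=(457,305),punch=(359,255),ring=(507,343)).items(): print(n,hsv[int(p[1]*s),int(p[0]*s)])
def show(n,lo,hi,z,b=box):
    for k in blobs(c,lo,hi,b):
        M=cv2.moments(k); u,v=M["m10"]/M["m00"],M["m01"]/M["m00"]
        print(n,round(u,1),round(v,1),M["m00"],np.round(ray(f,u,v,z),1))
show("brass",(20,120,80),(35,255,255),27)
show("copper",(5,90,80),(19,255,255),27,(265,210,300,240))
show("dark",(0,0,0),(180,255,60),19.9,(240,160,310,212))
show("ring",(80,80,60),(100,255,255),15,(300,200,340,240))
k=max(blobs(c,(0,0,150),(180,40,255),(220,150,325,250),500),key=cv2.contourArea)
P=np.array([ray(f,u,v,20)[:2] for u,v in k[:,0]],np.float32)
print(cv2.minAreaRect(P))
E
```

```text
plate [124   8 216]
brass [ 23 136 186]
cop [ 18 110 183]
L [30 11 24]
S [40 26 29]
punch [ 19  24 167]
ring [ 92 109 216]
brass 243.0 205.6 213.0 [537.9  70.8  27. ]
copper 284.6 223.8 111.5 [494.6 -32.7  27. ]
dark 292.3 195.1 128.0 [568.  -51.6  19.9]
dark 259.0 178.5 239.5 [608.7  32.8  19.9]
ring 324.0 219.0 66.5 [ 509.9 -131.2   15. ]
((563.8622436523438, 16.421630859375), (263.6598815917969, 145.54603576660156), 64.3702163696289)
```

```bash
cat >> h.py <<'E'
from scipy.spatial.transform import Rotation as R
YAW=-25.7; C=np.array([557.7,5.4])
def w(x,y): a=np.radians(YAW); return C+np.array([[np.cos(a),-np.sin(a)],[np.sin(a),np.cos(a)]])@[x,y]
def loc(p): a=np.radians(YAW); return np.array([[np.cos(a),np.sin(a)],[-np.sin(a),np.cos(a)]])@(np.array(p[:2])-C)
def cmd(p,head,p0=None,r0=None):
    s=env.state(); p0=s["ee_pos"] if p0 is None else np.array(p0); r0=s["ee_rot"] if r0 is None else r0
    M=R.from_euler("xyz",r0,degrees=True).as_matrix()
    t=M.T@(np.array(p)-p0)/300; h0=np.degrees(np.arctan2(M[1,0],M[0,0]))
    print("linear",np.round(t,4),"turn",round(((h0-head+180)%360-180)/360,4))
E
python3 - <<'E'
from h import *
s=env.state();print(s["time_s"],s["ee_pos"],s["ee_rot"])
f=cams.grab_frame("wrist");print(np.round(f["tool_from_camera"],2),f["fx"])
cmd([*w(-85,0),200],152.3)
E
```

```text
0.15 [187.70864707 543.10010892 186.83869963] [-1.79926223e+02 -3.02032148e-03  1.60931334e+02]
[[-0.0000e+00 -9.7000e-01 -2.6000e-01  7.2730e+01]
 [ 1.0000e+00  0.0000e+00 -0.0000e+00 -1.9000e-01]
 [ 0.0000e+00 -2.6000e-01  9.7000e-01 -1.9779e+02]
 [ 0.0000e+00  0.0000e+00  0.0000e+00  1.0000e+00]] 308.94040690620704
linear [-1.4697 -1.2585 -0.0422] turn 0.024
```

```bash
python3 - <<'E'
from h import *
cmd([*w(-150,0),200],152.3)
E
```

```text
linear [-1.2545 -1.2335 -0.0422] turn 0.024
```

Emit:
step_arm([
  [-0.65,-0.6,-0.02],
  [-0.65,-0.6,-0.02],
  [-0.65,-0.6,-0.02],
  [-0.65,-0.6,-0.02],
  [-0.65,-0.6,-0.02],
  [-0.65,-0.6,-0.02],
], turn=[0.024,0.024,0.024,0.024,0.024,0.024], fingers=0.5)

```text
time_s: 0.95
ee_pos: [313.6, 309.6, 193.6]
ee_rot: [179.9, -0.0, 152.2]
force: [-0.7, -0.5, 0.2]
gripper_width: 34.1
gripper_force: 0.0
```

```bash
python3 - <<'E'
from h import *
print(env.state())
cmd([*w(-150,0),200],152.3)
E
```

```text
{'time_s': 0.95, 'qpos': array([ 4.30996457e+01,  5.82969558e+00,  1.05216054e+02,  4.62381624e-02,
        6.89124098e+01, -1.90852255e+01]), 'qvel': array([ 2.43543254,  0.8874609 , -0.88600592,  0.6021966 , -0.1825893 ,
        0.50740825]), 'effort': array([ -1.14557594, -29.08069074, -22.35984385,  -0.08873009,
         0.12773858,  -0.07279786]), 'ee_pos': array([313.600779  , 309.58208327, 193.60828036]), 'ee_rot': array([ 1.79946355e+02, -2.71030449e-02,  1.52168263e+02]), 'force': array([-0.68635732, -0.5054297 ,  0.20759562]), 'torque': array([0.0246437 , 0.03842391, 0.04239306]), 'gripper_force': 0.0, 'gripper_width': 34.055516497152624}
linear [-0.6933 -0.5353 -0.0221] turn -0.0004
```

Emit:
step_arm([
  [-0.693,-0.535,-0.02],
  [-0.693,-0.535,-0.02],
  [-0.693,-0.535,-0.02],
  [-0.693,-0.535,-0.02],
  [-0.693,-0.535,-0.02],
  [-0.693,-0.535,-0.02],
  [-0.693,-0.535,-0.02],
], turn=[0,0,0,0,0,0,0])

```text
time_s: 1.82
ee_pos: [422.3, 72.7, 199.2]
ee_rot: [180.0, -0.1, 152.4]
force: [-0.5, 0.6, -0.0]
gripper_width: 23.0
gripper_force: 0.0
```

```bash
python3 - <<'E'
from h import *
s=env.state(); f=cams.grab_frame("wrist"); print(s["ee_pos"],s["ee_rot"],s["gripper_width"])
np.savez("w1.npz",color=f["color"],p=s["ee_pos"],r=s["ee_rot"])
cv2.imwrite("pics/w1.png",f["color"])
E
```

```text
[422.28897239  72.71629689 199.2133587 ] [ 1.79978396e+02 -6.26960536e-02  1.52431038e+02] 22.97506760935792
```

View pics/w1.png

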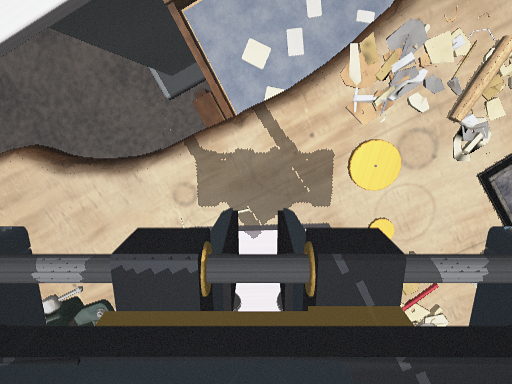

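The wrist view shows the gripper hiding the plate: the camera looks along tool +x, away from it. I'll go past the plate to see it.

Emit:
step_arm([
  [-0.867,0,0],
  [-0.867,0,0],
  [-0.867,0,0],
  [-0.867,0,0],
  [-0.867,0,0],
  [-0.867,0,0],
  [-0.867,0,0],
], turn=[0,0,0,0,0,0,0])

```text
time_s: 2.75
ee_pos: [651.8, -48.4, 199.9]
ee_rot: [180.0, -0.0, 152.4]
force: [0.1, -0.1, 0.4]
gripper_width: 23.0
gripper_force: 0.0
```

```bash
python3 - <<'E'
from h import *
s=env.state(); f=cams.grab_frame("wrist"); print(s["ee_pos"],s["ee_rot"],s["time_s"])
import pickle; pickle.dump((s,f),open("w2.pkl","wb"))
cv2.imwrite("pics/w2.png",f["color"])
E
```

```text
[651.75584387 -48.39562579 199.9137213 ] [ 1.79987687e+02 -4.16251473e-02  1.52390226e+02] 2.75
```

View pics/w2.png

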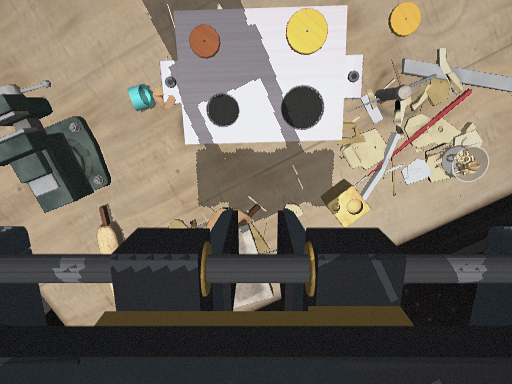

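The wrist view now shows the whole plate: copper (205,41), brass (307,31), small recess (222,110), large recess (302,107). The spare ring is at (141,97) and the punch near (395,92).

```bash
cat >> h.py <<'E'
def wT(s,f):
    T=np.eye(4); T[:3,:3]=R.from_euler("xyz",s["ee_rot"],degrees=True).as_matrix(); T[:3,3]=s["ee_pos"]
    return T@np.array(f["tool_from_camera"])
def fit(s,f,k,z):
    P=np.array([ray(f,u,v,z,wT(s,f))[:2] for u,v in cv2.convexHull(k)[:,0]],np.float32)
    e=cv2.fitEllipse(np.array([ray(f,u,v,z,wT(s,f))[:2] for u,v in k[:,0]],np.float32)); return e
E
python3 - <<'E'
from h import *
import pickle; s,f=pickle.load(open("w2.pkl","rb")); c=f["color"]
for n,lo,hi,z,b in [("brass",(20,120,60),(35,255,255),27,(270,0,345,70)),("copper",(0,100,40),(19,255,255),27,(180,15,230,70)),
 ("L",(0,0,0),(180,255,70),20,(272,75,335,138)),("S",(0,0,0),(180,255,70),20,(198,85,245,135))]:
    for k in blobs(c,lo,hi,b,200):
        e=fit(s,f,k,z); print(n,np.round(e[0],1),np.round(e[1],1),np.round(loc(e[0]),1),cv2.boundingRect(k))
k=max(blobs(c,(0,0,60),(180,60,255),(150,0,370,160),5000),key=cv2.contourArea)
E
```

```text
brass [538.6  70.6] [43.5 44.3] [-45.5  50.4] (287, 8, 41, 46)
copper [495.3 -33.4] [32.3 33. ] [-39.4 -62. ] (189, 24, 31, 34)
L [608.9  31.6] [46.  46.9] [34.7 45.8] (281, 87, 42, 42)
S [568.3 -51.5] [34.3 35. ] [ 34.3 -46.7] (208, 94, 31, 32)
```

```bash
cat >> h.py <<'E'
def along(A,B,d): A,B=np.array(A),np.array(B); u=(B-A)/np.linalg.norm(B-A); return B+u*d, np.degrees(np.arctan2(*u[::-1]))%360-180
E
python3 - <<'E'
from h import *
q,h=along((538.3,70.7),(608.8,32.2),-130); print(q,h)
cmd([*q,200],h); cmd([*q,33.5],h)
E
```

```text
[494.70451398  94.507464  ] 151.36107745534628
linear [0.6852 0.18   0.0007] turn 0.0028
linear [0.6851 0.1798 0.5557] turn 0.0028
```

Emit:
step_arm([
  [0.685,0.18,0],
  [0.685,0.18,0],
  [0.685,0.18,0],
  [0.685,0.18,0],
  [0.685,0.18,0.15],
  [0.685,0.18,0.35],
  [0.685,0.18,0.45],
  [0.685,0.18,0.5],
  [0.685,0.18,0.5],
], turn=[0.003,0.003,0.003,0.003,0.003,0.003,0.003,0.003,0.003])

```text
time_s: 3.92
ee_pos: [495.7, 93.5, 49.6]
ee_rot: [-180.0, -0.0, 151.2]
force: [0.9, 0.2, -0.3]
gripper_width: 23.1
gripper_force: 0.0
```

```bash
python3 - <<'E'
from h import *
q,h=along((538.3,70.7),(608.8,32.2),-130)
cmd([*q,33.5],h); q,h=along((538.3,70.7),(608.8,32.2),-60); cmd([*q,33.5],h)
f=cams.grab_frame("side"); cv2.imwrite("pics/s1.png",cv2.resize(f["color"][160:250,190:310],(800,600)))
E
```

```text
linear [0.0045 0.0012 0.0538] turn -0.0003
linear [-0.2288  0.0018  0.0538] turn -0.0003
```

View pics/s1.png

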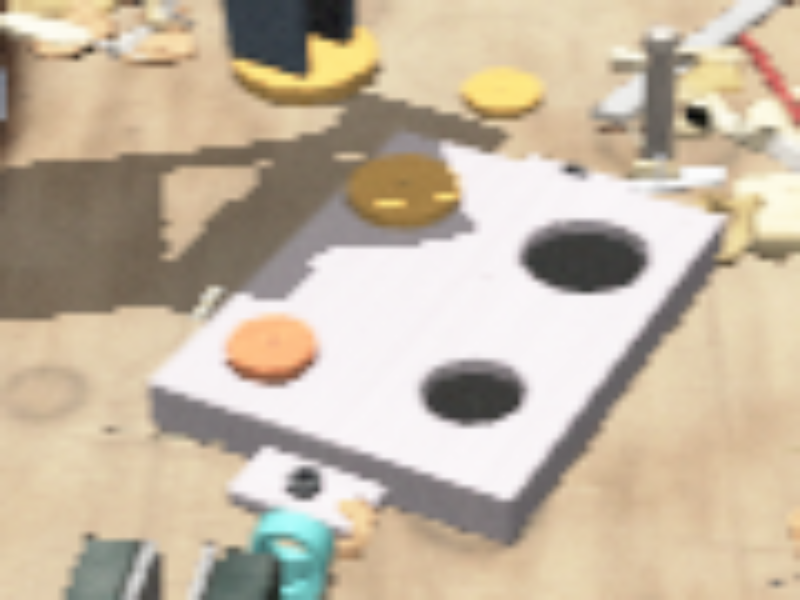

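The fingers are above and behind the plate's −x edge, clear of everything. The brass disc sits between them and the large recess. Lowering, then pushing.

Emit:
step_arm([
  [0.0045,0.001,0.03],
  [0.0045,0.001,0.054],
  [0.0,0.001,0.054],
  [-0.02,0.001,0.054],
  [-0.045,0.001,0.054],
  [-0.07,0.001,0.054],
  [-0.095,0.0015,0.054],
  [-0.12,0.0015,0.054],
  [-0.14,0.0015,0.054],
  [-0.16,0.0018,0.054],
  [-0.18,0.0018,0.054],
  [-0.2,0.0018,0.054],
  [-0.215,0.0018,0.054],
  [-0.229,0.0018,0.054],
  [-0.229,0.0018,0.054],
], turn=[0,0,0,0,0,0,0,0,0,0,0,0,0,0,0])

```text
time_s: 5.85
ee_pos: [556.9, 60.6, 33.2]
ee_rot: [180.0, 0.0, 151.2]
force: [0.9, -0.6, -0.5]
gripper_width: 22.7
gripper_force: 0.0
```

```bash
cat > look.py <<'E'
from h import *
import sys
f=cams.grab_frame("top"); c=f["color"]; s=env.state()
for n,lo,hi,b in [("brass",(20,120,60),(35,255,255),(232,160,275,215)),("copper",(5,90,60),(19,255,255),(265,185,305,240))]:
    for k in blobs(c,lo,hi,b):
        M=cv2.moments(k); u,v=M["m10"]/M["m00"],M["m01"]/M["m00"]; print(n,M["m00"],np.round(ray(f,u,v,27)[:2],1),"z20",np.round(ray(f,u,v,20)[:2],1))
g=cams.grab_frame("side"); cv2.imwrite(sys.argv[1],np.hstack([cv2.resize(c[150:250,220:330],(400,400),interpolation=3),cv2.resize(g["color"][160:250,200:310],(400,400),interpolation=3)]))
E
python3 - <<'E'
from h import *
q,h=along((538.3,70.7),(608.8,32.2),-36); cmd([*q,33.5],h)
E
python3 look.py pics/a1.png
```

```text
linear [-0.0771  0.0001 -0.0009] turn -0.0005
copper 93.0 [494.9 -34.9] z20 [495.7 -35.2]
```

View pics/a1.png

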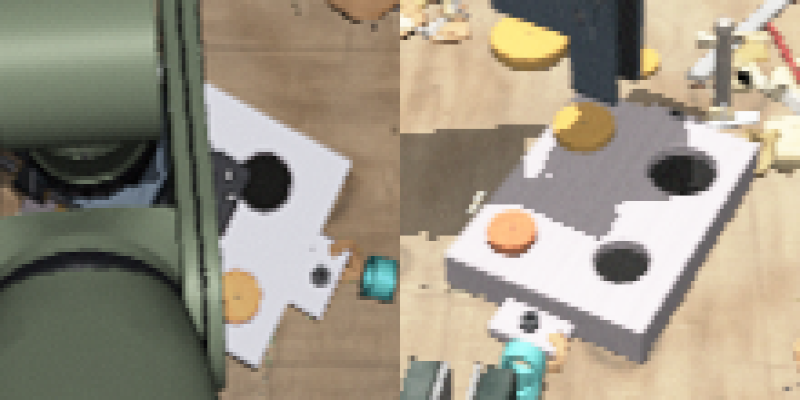

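```bash
python3 - <<'E'
from h import *
g=cams.grab_frame("side"); s=env.state(); print(s["ee_pos"],s["force"])
for p in [(538.3,70.7,27),(576,50,27),(608.8,32.2,20),(495,-33,27),(*s["ee_pos"][:2],22)]: print(p,np.round(proj(g,p),1))
for k in blobs(g["color"],(18,100,50),(35,255,255),(225,170,290,215),20):
    (u,v),_,_=cv2.fitEllipse(k); print(u,v,ray(g,u,v,27),cv2.contourArea(k))
cv2.imwrite("pics/s2.png",cv2.resize(g["color"][165:225,225:305],(800,600),interpolation=3))
E
```

```text
[556.53027167  60.73781198  33.25069039] [0.05174612 0.83174355 0.82762643]
(538.3, 70.7, 27) [250.  186.2]
(576, 50, 27) [264.1 190.6]
(608.8, 32.2, 20) [276.9 196.7]
(495, -33, 27) [230.  209.7]
(np.float64(556.5302716730729), np.float64(60.737811980990074), 22) [256.8 189.9]
249.87252807617188 188.3160858154297 [538.5291811   60.45914933  27.        ] 119.5
234.9752960205078 172.19496154785156 [492.80330123 142.86914224  27.        ] 78.5
```

View pics/s2.png

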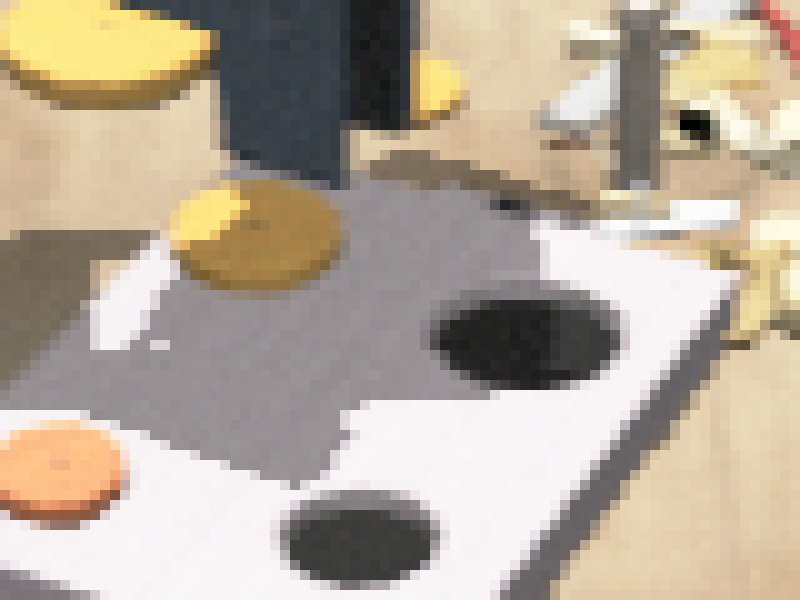

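```bash
python3 - <<'E'
from h import *
g=cams.grab_frame("side"); s=env.state()
M=R.from_euler("xyz",s["ee_rot"],degrees=True).as_matrix(); T0=s["ee_pos"]
print("side corner obs (248,181),(259.5,183.8) minus ~2px calib in v")
for sy in (1,-1):
  for z in (11,-10,-30):
    print(sy,z,[tuple(np.round(proj(g,T0+M@np.array([x,sy*25,z])),1)) for x in (16,-16)], T0+M@np.array([0,sy*25,z]))
f=cams.grab_frame("wrist"); T=np.linalg.inv(np.array(f["tool_from_camera"]))
for z in (11,-10,-30):
  q=[T[:3,:3]@np.array([16,y,z])+T[:3,3] for y in (-25,-11.5,11.5,25)]
  print("wrist",z,[(round(a[0]/a[2]*f["fx"]+f["cx"]),round(a[1]/a[2]*f["fy"]+f["cy"])) for a in q])
v=cv2.cvtColor(f["color"],cv2.COLOR_BGR2HSV)[...,2]
cv2.imwrite("pics/w3.png",cv2.resize(f["color"][100:310,126:406],(800,600),interpolation=3))
E
```

```text
side corner obs (248,181),(259.5,183.8) minus ~2px calib in v
1 11 [(np.float64(256.3), np.float64(183.7)), (np.float64(266.7), np.float64(186.9))] [568.50758359  82.67917447  22.2100229 ]
1 -10 [(np.float64(256.2), np.float64(177.1)), (np.float64(266.7), np.float64(180.2))] [568.51240494  82.67698716  43.21002223]
1 -30 [(np.float64(256.1), np.float64(170.6)), (np.float64(266.7), np.float64(173.6))] [568.51699671  82.67490401  63.21002159]
-1 11 [(np.float64(246.6), np.float64(192.8)), (np.float64(257.2), np.float64(196.2))] [544.43227948  38.85703701  22.21098589]
-1 -10 [(np.float64(246.3), np.float64(186.0)), (np.float64(257.1), np.float64(189.4))] [544.43710083  38.8548497   43.21098523]
-1 -30 [(np.float64(246.0), np.float64(179.4)), (np.float64(257.0), np.float64(182.7))] [544.4416926   38.85276655  63.21098459]
wrist 11 [(223, 193), (242, 193), (275, 193), (294, 193)]
wrist -10 [(219, 202), (240, 202), (276, 202), (298, 202)]
wrist -30 [(215, 212), (238, 212), (278, 212), (302, 212)]
```

View pics/w3.png

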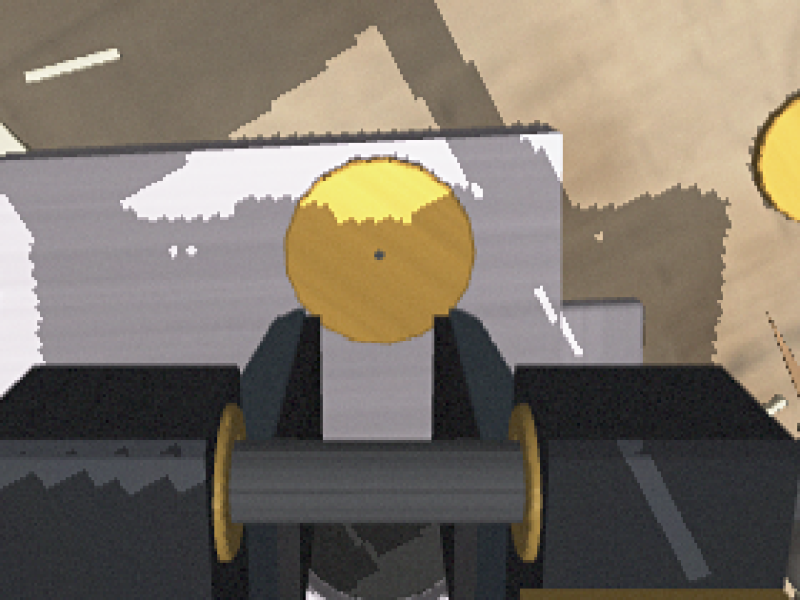

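```bash
python3 - <<'E'
from h import *
g=cams.grab_frame("side")
M=R.from_euler("xyz",[180,0,160.93],degrees=True).as_matrix(); T0=np.array([187.7,543.1,186.8])
for z in (11,-28): print(z,[tuple(np.round(proj(g,T0+M@np.array([x,y,z])),1)) for x in (16,-16) for y in (59,-59)])
p=ray(g,289,183.5-2,0); print("punch",p,loc(p),"top",ray(g,289,168-2,68))
im=cv2.imread("pics/s0.png"); cv2.imwrite("pics/s3.png",cv2.resize(im[0:90,100:220],(800,600),interpolation=3))
E
```

```text
11 [(np.float64(161.6), np.float64(73.4)), (np.float64(142.2), np.float64(82.6)), (np.float64(169.0), np.float64(74.2)), (np.float64(150.1), np.float64(83.4))]
-28 [(np.float64(159.8), np.float64(62.5)), (np.float64(139.9), np.float64(70.9)), (np.float64(167.3), np.float64(63.1)), (np.float64(147.9), np.float64(71.7))]
punch [645.44559656 137.14230118   0.        ] [ 21.93429505 156.76163541] top [641.51502608 106.35079206  68.        ]
```

View pics/s3.png

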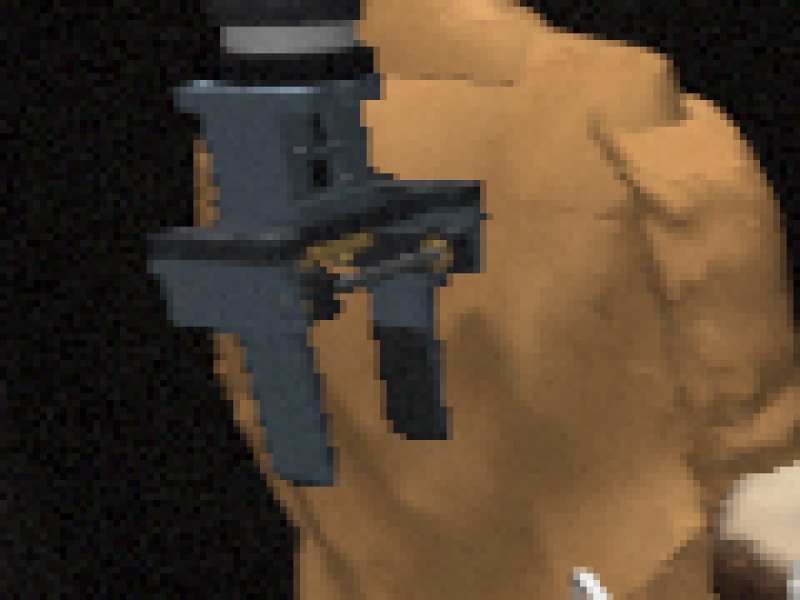

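The picture evidence agrees: in the start view, the side view and the wrist view, the fingertips sit about 27 mm *behind* the reported TCP, not 11 mm ahead. So the first push passed over the disc without touching it. I'll find the true height by touching bare plate.

```bash
python3 - <<'E'
from h import *
print(env.state()["time_s"])
cmd([*w(-35,-8),33],151.3)
cmd([*w(-35,-8),3],151.3)
E
```

```text
6.15
linear [ 0.0229 -0.1929  0.0009] turn -0.0002
linear [ 0.0229 -0.1929  0.1009] turn -0.0002
```

Emit:
step_arm([
  [0.023,-0.193,0],
  [0.023,-0.193,0],
  [0.023,-0.193,0.05],
  [0.023,-0.193,0.09],
  [0.023,-0.193,0.1],
  [0.023,-0.193,0.105],
  [0.023,-0.193,0.11],
  [0.023,-0.193,0.115],
  [0.023,-0.193,0.115],
], turn=[0,0,0,0,0,0,0,0,0])

```text
time_s: 7.28
ee_pos: [522.8, 13.3, -1.2]
ee_rot: [180.0, 0.0, 151.2]
force: [0.9, 0.9, -0.3]
gripper_width: 23.0
gripper_force: 0.0
```

Emit:
step_arm([
  [0,0,0.005],
  [0,0,0.01],
  [0,0,0.01],
], turn=[0,0,0])

```text
time_s: 7.65
ee_pos: [522.6, 13.3, -4.4]
ee_rot: [-180.0, -0.0, 151.2]
force: [-0.0, 0.0, 0.4]
gripper_width: 22.6
gripper_force: 0.0
```

Emit:
step_arm([
  [0,0,0.005],
  [0,0,0.01],
  [0,0,0.01],
], turn=[0,0,0])

```text
time_s: 8.02
ee_pos: [522.9, 13.3, -6.2]
ee_rot: [180.0, 0.0, 151.2]
force: [-2.8, -0.8, 8.5]
gripper_width: 22.5
gripper_force: 4.3
```

Emit:
step_arm([
  [0,0,0.004],
  [0,0,0.007],
  [0,0,0.007],
], turn=[0,0,0])

```text
time_s: 8.4
ee_pos: [522.9, 13.3, -6.3]
ee_rot: [180.0, 0.1, 151.2]
force: [-6.4, -0.5, 24.5]
gripper_width: 23.0
gripper_force: 12.3
```

Plate contact is at TCP z = −6.2, so the tips are 26 mm above the reported TCP. Pushing height (tips 2.5 mm above the face) is z ≈ −3.7. Backing up to behind the brass disc.

Emit:
step_arm([
  [0,0,-0.06],
  [0,0,-0.13],
  [0,0,-0.13],
], turn=[0,0,0])

```text
time_s: 8.78
ee_pos: [524.1, 13.3, 30.9]
ee_rot: [179.9, 0.2, 151.2]
force: [-0.4, -0.2, -1.0]
gripper_width: 23.0
gripper_force: 0.0
```

```bash
python3 - <<'E'
from h import *
A,B=(538.3,70.7),(608.8,32.2)
for d,z in ((-130,30),(-130,-3.5),(-58,-3.5)):
    q,h=along(A,B,d); cmd([*q,z],h)
E
```

```text
linear [0.2162 0.1901 0.0026] turn -0.0004
linear [0.2166 0.1899 0.1142] turn -0.0004
linear [-0.0234  0.1905  0.115 ] turn -0.0004
```

Emit:
step_arm([
  [0.217,0.19,0],
  [0.217,0.19,0],
  [0.217,0.19,0.04],
  [0.217,0.19,0.09],
  [0.217,0.19,0.114],
  [0.217,0.19,0.114],
], turn=[0,0,0,0,0,0])

```text
time_s: 9.52
ee_pos: [492.7, 93.8, -5.7]
ee_rot: [-179.9, -0.1, 151.1]
force: [0.7, 0.0, 0.2]
gripper_width: 23.2
gripper_force: 0.0
```

```bash
python3 - <<'E'
from h import *
A,B=(538.3,70.7),(608.8,32.2)
print(env.state()["ee_pos"])
for d,z in ((-130,-3.5),(-58,-3.5)):
    q,h=along(A,B,d); cmd([*q,z],h)
E
```

```text
[492.70749579  93.75314095  -5.67844153]
linear [-0.0046  0.0054 -0.0073] turn -0.0006
linear [-0.2446  0.0063 -0.0077] turn -0.0006
```

Emit:
step_arm([
  [0,0.0055,-0.0075],
  [-0.01,0.0055,-0.0075],
  [-0.03,0.0055,-0.0075],
  [-0.05,0.0055,-0.0075],
  [-0.075,0.0055,-0.0075],
  [-0.1,0.0055,-0.0075],
  [-0.12,0.006,-0.0075],
  [-0.14,0.006,-0.0075],
  [-0.16,0.006,-0.0075],
  [-0.18,0.006,-0.0075],
  [-0.2,0.006,-0.0075],
  [-0.22,0.0063,-0.0075],
  [-0.235,0.0063,-0.0075],
  [-0.245,0.0063,-0.0075],
  [-0.245,0.0063,-0.0075],
], turn=[0,0,0,0,0,0,0,0,0,0,0,0,0,0,0])

```text
time_s: 11.4
ee_pos: [558.8, 60.7, -2.3]
ee_rot: [180.0, 0.0, 151.2]
force: [0.4, 0.1, -0.1]
gripper_width: 22.6
gripper_force: 0.0
```

```bash
cat > meas.py <<'E'
from h import *
g=cams.grab_frame("side"); s=env.state(); print(s["time_s"],s["ee_pos"],s["force"])
def show(n,lo,hi,b):
    for k in blobs(g["color"],lo,hi,b,25):
        (u,v),ax,_=cv2.fitEllipse(k); print(n,round(u,1),round(v,1),np.round(ax,1),np.round(ray(g,u,v-1,24)[:2],1),cv2.contourArea(k))
show("brass",(18,100,40),(35,255,255),(240,175,300,215))
show("copper",(3,90,40),(17,255,255),(215,195,275,230))
print("tgt brass",np.round(proj(g,(608.8,32.2,20)),1),"copper",np.round(proj(g,(568.1,-51.6,20)),1))
E
python3 meas.py; python3 - <<'E'
from h import *
q,h=along((538.3,70.7),(608.8,32.2),-36); cmd([*q,-3.5],h)
E
```

```text
11.45 [558.66953448  60.77929019  -2.33496929] [-0.33141818  0.43940069  0.53293894]
brass 269.5 194.3 [11.1 16.6] [589.8  42.1] 142.0
copper 230.2 212.1 [ 8.7 12.7] [495.4 -34.6] 84.5
tgt brass [276.9 196.7] copper [260.3 216.9]
linear [-0.0723 -0.0033  0.0039] turn -0.0004
```

Emit:
step_arm([
  [-0.012,-0.003,0.003],
  [-0.024,-0.003,0.003],
  [-0.036,-0.003,0.003],
  [-0.048,-0.003,0.003],
  [-0.056,-0.003,0.003],
  [-0.064,-0.003,0.003],
  [-0.072,-0.003,0.003],
  [-0.072,-0.003,0.003],
], turn=[0,0,0,0,0,0,0,0])

```text
time_s: 12.45
ee_pos: [577.3, 49.5, -3.2]
ee_rot: [180.0, 0.0, 151.2]
force: [-0.2, -0.2, -0.3]
gripper_width: 22.8
gripper_force: 0.0
```

```bash
python3 meas.py
```

```text
12.5 [577.12593271  49.62323352  -3.19857098] [0.99747092 0.07284577 0.47746194]
brass 276.7 198.3 [ 9.3 17.1] [608.2  23.9] 121.5
copper 230.2 211.8 [ 9.5 12.5] [495.3 -33.4] 90.0
tgt brass [276.9 196.7] copper [260.3 216.9]
```

The brass disc is at side px (276.7,198.3) against about (277.5,198.8) for the recess, so it has most likely dropped in. I'll press it from above with closed fingers to confirm the height.

Emit:
step_arm([
  [0,0,-0.05],
  [0,0,-0.1],
  [0,0,-0.1],
  [0,0,-0.1],
], turn=[0,0,0,0], fingers=1, force=5)

```text
time_s: 13.0
ee_pos: [576.9, 49.7, 27.1]
ee_rot: [180.0, 0.0, 151.2]
force: [0.3, 0.8, 0.6]
gripper_width: 0.7
gripper_force: 0.0
```

```bash
python3 - <<'E'
from h import *
cmd([608.8,32.2,0],151.3)
E
```

```text
linear [-1.212e-01  1.000e-04  9.030e-02] turn -0.0002
```

Emit:
step_arm([
  [-0.121,0,0],
  [-0.121,0,0.05],
  [-0.121,0,0.085],
  [-0.121,0,0.097],
  [-0.121,0,0.104],
  [-0.121,0,0.111],
  [-0.121,0,0.116],
  [-0.121,0,0.116],
], turn=[0,0,0,0,0,0,0,0])

```text
time_s: 14.0
ee_pos: [608.9, 32.4, -6.2]
ee_rot: [180.0, 0.0, 151.2]
force: [-3.8, -0.6, 8.6]
gripper_width: 0.4
gripper_force: 4.3
```

Flush: z is −6.2, the same as at plate contact. Now the copper disc.

Emit:
step_arm([
  [0,0,-0.07],
  [0,0,-0.14],
  [0,0,-0.14],
], turn=[0,0,0], fingers=0.56)

```text
time_s: 14.38
ee_pos: [610.3, 32.3, 35.8]
ee_rot: [179.9, 0.2, 151.2]
force: [0.1, -0.6, -0.2]
gripper_width: 20.2
gripper_force: 0.0
```

```bash
python3 - <<'E'
from h import *
A,B=(495,-33.2),(568.1,-51.6)
q,h=along(A,B,-119); print(q,h); cmd([*q,30],h); cmd([*q,-3.5],h)
E
```

```text
[452.69962319 -22.55257273] 165.87158193412557
linear [ 0.3725 -0.4133  0.0171] turn -0.0407
linear [ 0.3729 -0.4136  0.1287] turn -0.0407
```

Emit:
step_arm([
  [0.37,-0.413,0],
  [0.37,-0.413,0],
  [0.37,-0.413,0],
  [0.37,-0.413,0.04],
  [0.37,-0.413,0.09],
  [0.37,-0.413,0.11],
  [0.37,-0.413,0.11],
], turn=[-0.041,-0.041,-0.041,-0.041,-0.041,-0.041,-0.041])

```text
time_s: 15.25
ee_pos: [452.1, -22.7, 0.3]
ee_rot: [-180.0, -0.1, 166.0]
force: [-0.2, 0.3, -0.0]
gripper_width: 19.5
gripper_force: 0.0
```

```bash
python3 meas.py; python3 - <<'E'
from h import *
A,B=(495,-33.2),(568.1,-51.6)
for d in (-119,-52):
    q,h=along(A,B,d); cmd([*q,-3.5],h)
E
```

```text
15.3 [452.33160866 -22.7932653    0.68022149] [0.7037178  0.45050042 0.08308105]
brass 276.9 198.2 [ 9.7 16.8] [608.7  24.6] 125.5
copper 230.2 211.8 [ 9.4 12.8] [495.2 -33.4] 92.5
tgt brass [276.9 196.7] copper [260.3 216.9]
linear [-0.001   0.0011  0.0139] turn 0.0003
linear [-0.2243  0.0006  0.0139] turn 0.0003
```

Emit:
step_arm([
  [0,0.001,0.014],
  [-0.01,0.001,0.014],
  [-0.03,0.001,0.014],
  [-0.05,0.001,0.014],
  [-0.075,0.001,0.014],
  [-0.1,0.001,0.014],
  [-0.12,0.001,0.014],
  [-0.14,0.001,0.014],
  [-0.16,0.001,0.014],
  [-0.18,0.001,0.014],
  [-0.2,0.001,0.014],
  [-0.215,0.001,0.014],
  [-0.224,0.001,0.014],
  [-0.224,0.001,0.014],
], turn=[0,0,0,0,0,0,0,0,0,0,0,0,0,0])

```text
time_s: 17.05
ee_pos: [517.3, -39.0, -3.2]
ee_rot: [180.0, 0.0, 166.0]
force: [0.5, 0.1, -0.3]
gripper_width: 19.8
gripper_force: 0.0
```

```bash
python3 meas.py; python3 - <<'E'
from h import *
A,B=(495,-33.2),(568.1,-51.6)
q,h=along(A,B,-30); cmd([*q,-3.5],h)
E
```

```text
17.1 [517.1364178  -38.94864761  -3.26206023] [0.04083022 0.00574268 0.15194521]
brass 277.0 198.2 [ 9.7 16.6] [608.9  24.6] 124.5
copper 250.9 215.4 [ 9.6 14.2] [545.7 -47.4] 105.0
tgt brass [276.9 196.7] copper [260.3 216.9]
linear [-0.075   0.0004  0.0008] turn 0.0003
```

Emit:
step_arm([
  [-0.012,0.0004,0],
  [-0.024,0.0004,0],
  [-0.036,0.0004,0],
  [-0.048,0.0004,0],
  [-0.058,0.0004,0],
  [-0.067,0.0004,0],
  [-0.075,0.0004,0],
  [-0.075,0.0004,0],
], turn=[0,0,0,0,0,0,0,0])

```text
time_s: 18.1
ee_pos: [539.2, -44.3, -3.2]
ee_rot: [180.0, 0.0, 166.0]
force: [-0.8, -0.3, -0.1]
gripper_width: 20.1
gripper_force: 0.0
```

Emit:
step_arm([
  [0,0,-0.05],
  [0,0,-0.1],
  [0,0,-0.1],
  [0,0,-0.1],
], turn=[0,0,0,0], fingers=1)

```text
time_s: 18.6
ee_pos: [538.9, -44.3, 27.1]
ee_rot: [180.0, 0.0, 166.0]
force: [-0.7, 0.4, -0.9]
gripper_width: 0.4
gripper_force: 0.0
```

```bash
python3 meas.py; python3 - <<'E'
from h import *
cmd([568.1,-51.6,0],165.9)
E
```

```text
18.65 [538.67661243 -44.25530108  26.72141436] [-0.77736138  0.07448442  0.05540983]
brass 277.0 198.1 [ 9.6 16.7] [608.8  24.8] 123.5
copper 260.1 218.5 [ 8.5 13.8] [567.7 -59.2] 89.5
tgt brass [276.9 196.7] copper [260.3 216.9]
linear [-0.1011  0.      0.089 ] turn 0.0002
```

Emit:
step_arm([
  [-0.101,0,0],
  [-0.101,0,0.05],
  [-0.101,0,0.085],
  [-0.101,0,0.097],
  [-0.101,0,0.104],
  [-0.101,0,0.111],
  [-0.101,0,0.116],
  [-0.101,0,0.116],
], turn=[0,0,0,0,0,0,0,0])

```text
time_s: 19.65
ee_pos: [568.4, -51.6, -6.2]
ee_rot: [180.0, 0.0, 166.0]
force: [-3.5, 0.7, 9.8]
gripper_width: 0.4
gripper_force: 5.0
```

Emit:
step_arm([
  [0,0,-0.1],
  [0,0,-0.3],
  [0,0,-0.6],
  [-0.25,0,-0.6],
  [-0.4,0,-0.6],
  [-0.4,0,-0.6],
  [-0.4,0,-0.6],
], turn=[0,0,0,0,0,0,0])

```text
time_s: 20.52
ee_pos: [683.9, -80.6, 171.2]
ee_rot: [-180.0, -0.1, 166.0]
force: [-0.5, -0.3, -0.0]
gripper_width: 0.5
gripper_force: 0.0
```

```bash
python3 meas.py; python3 - <<'E'
from h import *
f=cams.grab_frame("wrist"); g=cams.grab_frame("side")
cv2.imwrite("pics/end.png",np.vstack([np.hstack([f["color"][:300,:400],cv2.resize(g["color"][160:250,200:320],(400,300),interpolation=3)])]))
E
```

```text
20.575 [683.56468659 -80.44623776 171.60973573] [-0.19014605  0.19224441  0.13145986]
brass 276.9 198.1 [ 9.6 16.7] [608.5  24.6] 123.5
copper 260.1 218.5 [ 8.5 13.8] [567.7 -59.2] 89.5
tgt brass [276.9 196.7] copper [260.3 216.9]
```

View pics/end.png

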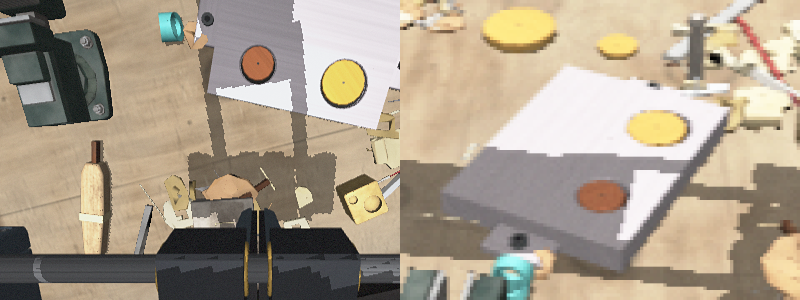

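Both discs lie flush in their recesses: brass at (344,83) and copper at (257,64) in the wrist half. The ring and punch still stand, and the arm is clear.

```bash
python3 -c "
from h import *
print(env.job_done())"
```

```text
the job is handed in; nothing more can be done
None
```

Both discs are seated flush, brass in the large recess and copper in the small one, and the job was handed in at about 21 s with the arm clear of everything; the verdict wasn't shown, and because the fingertips sit about 26 mm behind the reported TCP rather than 11 mm ahead, I set the height by touching bare plate at up to 24.5 N.

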